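Roll a steel cylinder up to the back stop of a dial comparator

ROBOT

A 6-joint arm with a two-finger parallel gripper is mounted at the origin on a cart in front of the work surface, level with it; the furniture and walls round the work are solid. World frame = base frame: x ahead of the robot, y to its left, z up, the work surface at z = 0. Lengths are in mm, angles in rad, forces in N, time in s.
With the tool pointing down it reaches from about 275 to 1000 mm from the base axis. Payload 8.4 kg.
Tool frame: the origin (TCP) lies between the finger pads; the fingertips stand 22 mm ahead of it and the grasp point (between the pads) lies 3 mm ahead of it; z points along the fingers, y is the line along which they close (so a half turn about z gives the same grasp; the last joint's range is limited). The gripper opens to 85 mm and grips with 20 to 120 N. Pads are 22 mm wide; open, the fingers measure 114 mm over their backs; the gripper's body (76 mm by 85 mm) begins 54 mm behind the grasp point. The pads swing forward as they close: fully open they stand 13 mm farther back than shut.
Start: joints at [1.169, 0.353, 1.633, -0, 1.155, -0.002], TCP at [243.27, 575.715, 253.281] pointing down, gripper open.
Joint ranges: [-2.63, 2.63], [-0.92, 2.1], [0.06, 2.66], [-1.3, 4.44], [0, 2.69], [-3.02, 3.02]. Speed limits (rad/s): [2.22, 2.22, 2.79, 3.14, 3.14, 3.14].

INTERFACE

Orientations are given as [roll, pitch, yaw] about the fixed x, y, z axes, in that order (R = Rz(yaw) Ry(pitch) Rx(roll)).
In Python, from rig import r, grab_frame gives the robot as it stands.
- The arm moves only by the shell command python3 -m inch 'ROWS' [FORCE]. ROWS is JSON, a list of rows, each a list of 7 numbers: the turn, a rotation vector about the tool's x, y, z as a fraction of full scale, then the shift along the tool's x, y, z as a fraction of full scale, then the closure, from 0 (fully open) to 1 (shut). In form: [[rx, ry, rz, dx, dy, dz, fingers], ...]. A call has 1 to 8 rows; each row shifts and turns the commanded pose from where the row before left it, along the tool's axes as they then stand; what a row does not reach is not made up. Full scale, the value 1, is 2.5 cm for a shift and pi rad for a turn. A row lasts 1/12 s, in which the tool goes at most 41.7 mm and 7.16 degrees, less where a joint would pass 70% of its speed; a pose out of reach is approached as far as the arm can. A call with a number of a shift or a turn outside -1 to 1 is refused whole. A call with a gripper value outside its range is refused whole. The fingers move at their own pace and stop on an object; FORCE is the grip in N (left out, the last holds). Time passes only in rows, so rows that do not move let the fingers close. It gives the time, the measured TCP pose, the force, the opening and the grip force at its end, in the units of the state.
- r.sense(): the state, without advancing time (a new reading comes with each control period).
- grab_frame(name): name is "side" or "top"; returns a dict with "pixels" (400x640x3 uint8, red, green, blue), "z_map" (400x640 float32, mm along the optical axis (not along the pixel's ray), 0 where there is no reading), "vertical_fov" (degrees; the focal length in pixels is half the picture's height over the tangent of half this angle, whatever the lens; pixels are square), "cx", "cy" (the principal point, pixels), "dist" ([k1, k2, p1, p2, k3] as OpenCV has them; the pictures are not rectified), "cam_to_world" (4x4, takes a point from camera to world coordinates). Camera axes: x right, y down, z forward; pixel columns grow to the right and rows downward; lengths in mm; the calibration is good to about 2 mm. A picture is of the moment at which its call begins.
- r.sign_off(): hands the job in; it is judged then, once.
The state is a dict: "clock": time; "qpos": joint angles; "qvel": joint speeds; "joint_efforts": joint torques, N m; "eef_pos": TCP position; "tcp_rot": TCP orientation; "contact_force": force on the tool from outside, world axes, zero at the start; "wrist_torque": the same for the moment, N m; "opening": opening from 0.0 (shut) to 1.0 (fully open); "grasp_force": force on a finger pad.
Only numpy, scipy, OpenCV 4.12 (cv2) and the standard library are available. Lean on these libraries where they do the work, as an engineer would, in place of code of your own. Each camera call takes 0.05 s, during which the arm holds its last target. There are 200 camera calls.

TASK

Check the steel cylinder on the dial comparator: lift it out of its V-block, lay it in the loading groove across the front of the comparator's table and let go of it. Then roll it along the table by pushing its side, in under the gauge's contact and on until it comes up against the fence of the back stop, and hold it there lightly, pressing on the fence with a few newtons, for a good second so that it beds squarely. The stop is only lightly clamped and must not be shifted; draw back and leave the cylinder resting there under the gauge.

Things in the scene. Friction and masses are not known exactly. Their poses are not given: they have to be found in the camera images.
- cylinder_center (a point): centre of the loose ground steel cylinder, 36 mm in diameter, 56 mm long, 0.24 to 0.39 kg, smooth (friction 0.3 to 0.5), flat ends; its y axis runs along its length, x and z turn as it rolls. At first it lies level in the V-block, its centre 37 mm above the worktop; both ends stand 10 mm or more out beyond the block, so it can be taken by its two flat ends from above.
- v_block: pale metal V-block, fixed to the worktop, 44 mm wide (its x), 32 mm long (its y, the direction of the cylinder in it), 30 mm high; origin at the middle of its underside
- comparator: bench dial comparator, fixed. Origin on the worktop, x from its open front to the back, z up. Base 120 mm wide (y), x = -81 to +109 mm, 25 mm high. On it a level ground steel table, 90 mm wide (y), x = -75 to +66 mm, top 45 mm above the worktop. Column at x = +88 mm, 280 mm high, with an arm that carries the gauge.
- dial (a point): centre of the gauge's dial, 59 mm across, 228 mm above the worktop, straight above the plunger. Arm and dial hang over the table: arm 162 to 182 mm above the worktop and 25 mm wide, dial 198 to 258 mm; their fronts lie 13 to 17 mm in front of the plunger. A gripper pushing the cylinder in below must lean back to the front, by 20 to 40 degrees, to clear them.
- loading_groove (a point): middle of the loading groove, at table height: 10 mm wide, 2 mm deep, straight across the whole table (along the comparator's y), 50 mm in front of the comparator's origin. The cylinder, laid along it, drops in by 0.7 mm and stays, its centre 17 mm above this point; a push of about 2 N from the front rolls it out to the back.
- gauge_tip (a point): middle of the flat underside of the gauge's contact, a steel disc 18 mm across (bevelled rim), at comparator x = +10 mm, y = 0; at rest 33.5 mm above the table, so the cylinder lifts it by 2.5 mm when its crest is under the flat. A spring of 0.6 to 0.9 N presses it down: going in under its rim takes a push of up to about 5 N, going on below it a steady 2 to 4 N.
- gauge_plunger (a joint): lift of the gauge plunger in m: 0 at rest, about 0.0025 with the crest of the cylinder under its tip
- back_stop: bracket of the back stop, on the table, 60 mm long (y). Origin at table height, middle of its front face; x points to the back. Its clamp slips at about 8 N and it does not come back. It carries the fence, a steel plate 70 mm long, 26 mm high, which the cylinder meets: set by a screw, its face stands 5.5 to 17.5 mm in front of the origin, different each time and not measured, so feel for it.

How it is judged:
By the outcome, as a careful person would: the job done as asked, in the order asked, and still so for the second after the job is handed in, with the robot touching nothing.
It also fails if it takes over 72 s, if anything falls off the work surface, if the arm or the gripper's body presses on something with over 40 N, if the wrist force passes 120 N, or if a joint passes its speed limit or range.

## Working session

There is one attempt and no reset: what is moved stays moved. The work goes in short steps, Python scripts to look and compute and a shell command to move; the robot and the scene stay as the last step left them, time stands still between calls to the robot, and variables do not carry over. Pictures are saved under pics/ and viewed, at most 10 in all, crops included, and the job is handed in when it is done.

```bash
ls; mkdir -p pics; python3 - <<'E'
from rig import r, grab_frame
import cv2,numpy as np
for n in("side","top"):
    f=grab_frame(n); cv2.imwrite(f"pics/{n}0.png",f["pixels"][:,:,::-1])
    np.savez(f"/tmp/{n}0.npz",**f)
    print(n,f["vertical_fov"],f["cx"],f["cy"],f["dist"],np.round(f["cam_to_world"],3).tolist())
print(r.sense())
E
```

```text
pics
side 43.744635333640396 315.3616978991515 202.38627726040502 [-0.11033499  0.          0.          0.          0.        ] [[0.994, -0.058, 0.088, 402.63], [-0.105, -0.459, 0.882, -551.664], [-0.011, -0.886, -0.463, 576.603], [0.0, 0.0, 0.0, 1.0]]
top 51.78002499605423 323.42287229516836 198.38678515795374 [-0.05458377  0.          0.          0.          0.        ] [[0.022, -0.996, 0.091, 394.679], [-1.0, -0.024, -0.018, 260.508], [0.02, -0.091, -0.996, 1012.154], [0.0, 0.0, 0.0, 1.0]]
{'clock': 0.1, 'qpos': array([ 1.16863137e+00,  3.53597453e-01,  1.63407569e+00,  6.18213792e-05,
        1.15522648e+00, -2.42151031e-03]), 'qvel': array([-0.00213395, -0.00126313, -0.00249369,  0.00047622,  0.00132026,
        0.00050027]), 'joint_efforts': array([-2.30955746e-03, -6.06364989e+01, -3.42817247e+01, -1.88269837e-04,
        4.02306381e-03,  1.65699134e-05]), 'eef_pos': array([243.07067282, 575.34235316, 252.61833887]), 'tcp_rot': array([-3.14028582e+00, -5.96915556e-05,  2.74182418e+00]), 'contact_force': array([ 0.29071001, -0.63640831, -0.52415548]), 'wrist_torque': array([-0.04832077,  0.04302483,  0.0006392 ]), 'grasp_force': 0.0, 'opening': 1.0026643359952208}
```

View pics/side0.png

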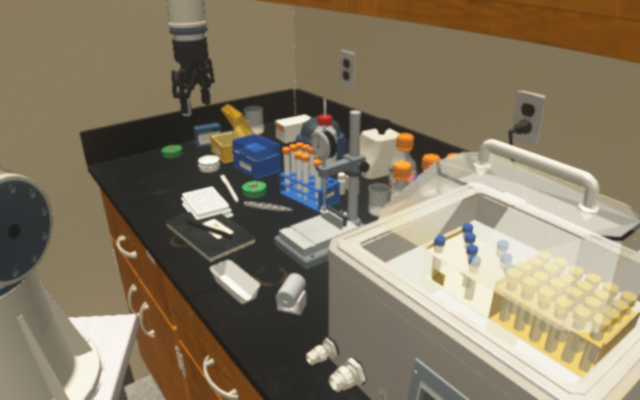

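View pics/top0.png

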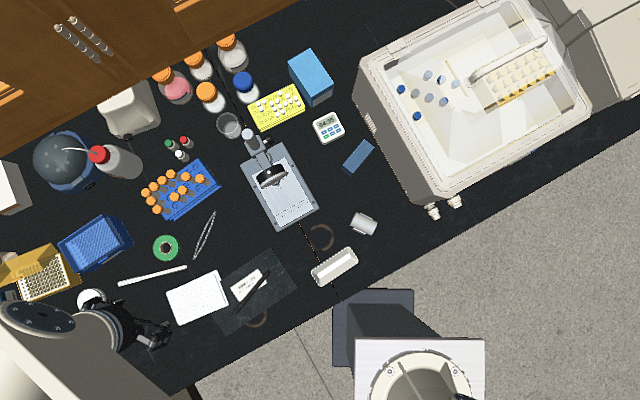

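The side view shows the V-block with its cylinder at about (290,293) and the comparator at about (325,215). The top view shows the cylinder at about (364,223), the comparator table at about (285,190) with its column at (250,137). The comparator's front faces the lower right.

```bash
cat > h.py <<'E'
import numpy as np,cv2
def K(f):
    h=f["pixels"].shape[0]; F=h/2/np.tan(np.radians(float(f["vertical_fov"]))/2)
    return np.array([[F,0,float(f["cx"])],[0,F,float(f["cy"])],[0,0,1]])
def cloud(f):
    v,u=np.mgrid[0:400,0:640].astype(float)
    p=cv2.undistortPoints(np.stack([u,v],-1).reshape(-1,1,2),K(f),np.array(f["dist"],float)).reshape(400,640,2)
    z=np.array(f["z_map"],float); P=np.dstack([p*z[...,None],z]); M=np.array(f["cam_to_world"])
    W=P@M[:3,:3].T+M[:3,3]; W[z==0]=np.nan
    return W
def proj(f,X):
    M=np.linalg.inv(f["cam_to_world"]); return cv2.projectPoints(np.atleast_2d(X).astype(float),cv2.Rodrigues(M[:3,:3])[0],M[:3,3],K(f),np.array(f["dist"],float))[0].reshape(-1,2)
E
python3 - <<'E'
from h import *
f=dict(np.load("/tmp/top0.npz")); W=cloud(f)
g=dict(np.load("/tmp/side0.npz")); G=cloud(g)
for n,C,(a,b,c,d) in(("top",W,(205,240,345,385)),("topcomp",W,(130,235,235,325))):
    P=C[a:b,c:d].reshape(-1,3); P=P[np.isfinite(P).all(1)]
    print(n,[ (lo,int(((P[:,2]>lo)&(P[:,2]<=lo+5)).sum())) for lo in range(-10,290,5)])
    def rect(lo,hi):
        Q=P[(P[:,2]>lo)&(P[:,2]<hi)][:,:2].astype(np.float32); rr=cv2.minAreaRect(Q); print(lo,hi,len(Q),rr,Q.mean(0))
    if n=="top": rect(12,70);rect(35,70);rect(45,70)
    else: rect(15,32);rect(38,50);rect(190,265);rect(265,290)
im=np.hstack([cv2.resize(f["pixels"][125:245,230:390],(800,600),interpolation=2)])
cv2.imwrite("pics/topc.png",im[:,:,::-1])
E
```

```text
top [(-10, 5), (-5, 603), (0, 356), (5, 6), (10, 0), (15, 0), (20, 9), (25, 27), (30, 22), (35, 13), (40, 38), (45, 81), (50, 191), (55, 44), (60, 0), (65, 0), (70, 0), (75, 0), (80, 0), (85, 0), (90, 0), (95, 0), (100, 0), (105, 0), (110, 0), (115, 0), (120, 0), (125, 0), (130, 0), (135, 0), (140, 0), (145, 0), (150, 0), (155, 0), (160, 0), (165, 0), (170, 0), (175, 0), (180, 0), (185, 0), (190, 0), (195, 0), (200, 0), (205, 0), (210, 0), (215, 0), (220, 0), (225, 0), (230, 0), (235, 0), (240, 0), (245, 0), (250, 0), (255, 0), (260, 0), (265, 0), (270, 0), (275, 0), (280, 0), (285, 0)]
12 70 425 ((426.83282470703125, 147.361328125), (55.918636322021484, 43.877784729003906), 65.82252502441406) [425.8602 148.5213]
35 70 367 ((426.8960266113281, 147.14852905273438), (56.023468017578125, 35.42805099487305), 65.07096862792969) [426.03122 147.93033]
45 70 316 ((426.7500305175781, 147.1484832763672), (55.850223541259766, 31.80788803100586), 64.8912353515625) [426.41635 147.5021 ]
topcomp [(-10, 63), (-5, 3071), (0, 1775), (5, 28), (10, 39), (15, 108), (20, 905), (25, 423), (30, 38), (35, 3
[... 357 characters left out ...]
 (215, 21), (220, 17), (225, 20), (230, 33), (235, 35), (240, 46), (245, 85), (250, 165), (255, 69), (260, 11), (265, 16), (270, 12), (275, 72), (280, 31), (285, 0)]
15 32 1448 ((528.812744140625, 350.39324951171875), (248.27395629882812, 217.28732299804688), 1.5293411016464233) [529.0083  353.80038]
38 50 1752 ((545.49072265625, 370.13592529296875), (254.51979064941406, 90.14282989501953), 30.813461303710938) [485.7589  333.48868]
190 265 554 ((539.9835205078125, 366.708984375), (101.02253723144531, 57.730987548828125), 30.812604904174805) [518.88617 354.06485]
265 290 131 ((543.9817504882812, 373.2957458496094), (90.32081604003906, 20.961894989013672), 25.6202392578125) [569.904  385.2177]
```

View pics/topc.png

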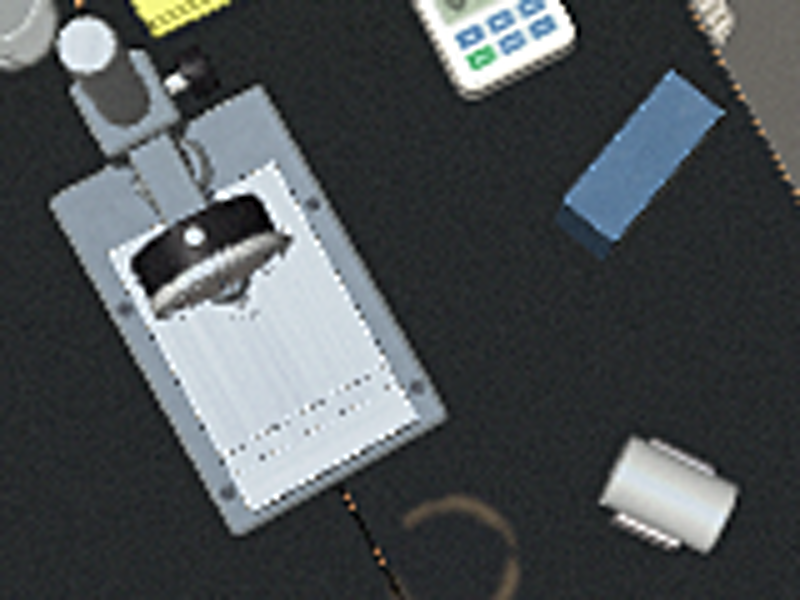

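The crop shows the table with its front edge at crop (250,510)–(418,418), the two groove lines around (310,422), the dial at (210,250), and the cylinder in the V-block at (670,495). The cylinder's axis runs slightly down to the right.

```bash
cat >> h.py <<'E'
def ray(f,uv,z):
    p=cv2.undistortPoints(np.array(uv,float).reshape(-1,1,2),K(f),np.array(f["dist"],float)).reshape(-1,2)
    M=np.array(f["cam_to_world"]); d=np.c_[p,np.ones(len(p))]@M[:3,:3].T
    return M[:3,3]+d*((z-M[2,3])/d[:,2])[:,None]
E
python3 - <<'E'
from h import *
f=dict(np.load("/tmp/top0.npz")); W=cloud(f)
g=dict(np.load("/tmp/side0.npz")); G=cloud(g)
O0=np.array([500.6,343.4]);a=np.radians(30.81);u=np.array([np.cos(a),np.sin(a)]);v=np.array([-u[1],u[0]])
for n,C in(("top",W),("side",G)):
    P=C.reshape(-1,3);P=P[np.isfinite(P).all(1)]
    L=np.c_[(P[:,:2]-O0)@u,(P[:,:2]-O0)@v,P[:,2]]
    s=(abs(L[:,2]-45)<6)&(abs(L[:,1])<56)&(L[:,0]>-95)&(L[:,0]<-10)
    rr=cv2.minAreaRect(P[s][:,:2].astype(np.float32));Q=L[s]
    print(n,s.sum(),rr,"L min/max pct",np.percentile(Q,[1,50,99],axis=0).round(1).tolist())
    s=(abs(P[:,2]-P[:,2]*0-48)<12)&(np.hypot(*(P[:,:2]-[426.8,147.2]).T)<45)
    Q=P[s]; print(" cyl",s.sum(),cv2.minAreaRect(Q[:,:2].astype(np.float32)),Q.mean(0),np.percentile(Q[:,2],99))
c=lambda q:[(230+(x+.5)/5-.5,125+(y+.5)/5-.5) for x,y in q]
X=ray(f,c([(230,455),(378,375),(240,470),(390,390)]),45)
T=ray(f,c([(250,510),(418,418),(275,163),(108,250)]),45)
for Z in(X,T):
    print(np.c_[(Z[:,:2]-O0)@u,(Z[:,:2]-O0)@v].round(1).tolist())
# dial: rear/top points
P=W.reshape(-1,3);P=P[np.isfinite(P).all(1)];L=np.c_[(P[:,:2]-O0)@u,(P[:,:2]-O0)@v,P[:,2]]
s=(L[:,2]>200)&(L[:,2]<265)&(abs(L[:,1])<40)&(L[:,0]<60)&(L[:,0]>-40);print("dial",np.percentile(L[s],[1,50,99],axis=0).round(1).tolist())
q=proj(g,[[426.8,147.2,37]]);print(q)
i=np.vstack([cv2.resize(g["pixels"][180:330,240:400],(640,600),interpolation=2)]);cv2.imwrite("pics/sidec.png",i[:,:,::-1])
E
```

```text
top 1053 ((464.08984375, 321.58294677734375), (64.96052551269531, 90.14484405517578), 30.823444366455078) L min/max pct [[-74.4, -44.3, 39.8], [-42.5, -0.1, 44.0], [-10.8, 44.2, 48.1]]
 cyl 367 ((426.8960266113281, 147.14852905273438), (56.023468017578125, 35.42805099487305), 65.07096862792969) [426.03116915 147.93036199  50.59020252] 57.4183419818126
side 825 ((463.3415832519531, 323.2830810546875), (65.11494445800781, 95.15216827392578), 31.66909408569336) L min/max pct [[-73.8, -45.1, 39.5], [-43.6, -4.5, 44.9], [-10.6, 45.0, 47.6]]
 cyl 543 ((427.6126403808594, 147.85353088378906), (57.06962203979492, 34.818912506103516), 64.03386688232422) [428.26779004 141.02653379  49.0419498 ] 56.64060510224027
[[-46.1, 40.4], [-47.4, -38.5], [-54.6, 39.7], [-56.3, -39.9]]
[[-73.2, 44.7], [-74.3, -44.9], [64.9, -45.3], [67.2, 43.7]]
dial [[-4.6, -27.4, 208.0], [5.1, -0.2, 250.0], [20.0, 27.5, 258.6]]
[[290.46279526 291.43724841]]
```

View pics/sidec.png

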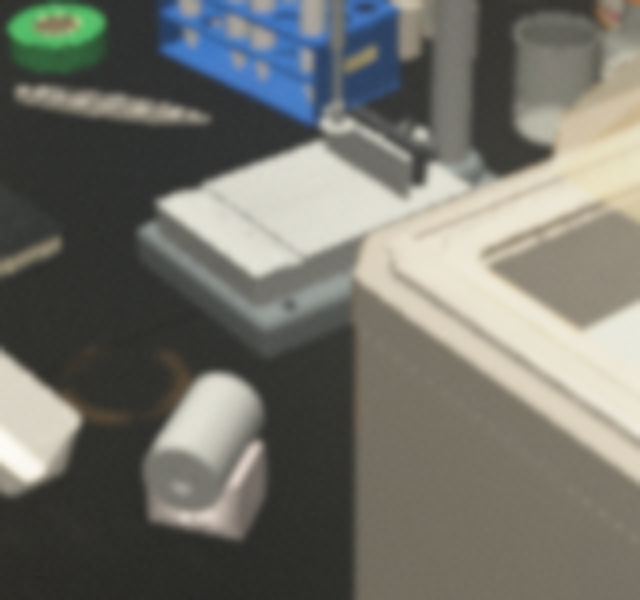

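The side crop shows the fence plate at about (375,160), the groove line across the table front, and the cylinder in its V-block at (205,440). Both cameras agree on the cylinder and the table to about 1 mm.

```bash
cat >> h.py <<'E'
from scipy.spatial.transform import Rotation as Ro
O=np.array([500.6,343.4]);A=np.radians(30.82);U=np.array([np.cos(A),np.sin(A)]);V=np.array([-U[1],U[0]])
def comp(x,y,z): return np.r_[O+x*U+y*V,z]
def tocomp(p): return np.r_[(p[:2]-O)@U,(p[:2]-O)@V,p[2]].round(2)
def rot(yawx,lean=0): return Ro.from_euler('z',yawx,degrees=True)*Ro.from_euler('x',180,degrees=True)*Ro.from_euler('y',-lean,degrees=True)
def plan(s,p,R):
    C=Ro.from_euler('xyz',s["tcp_rot"])
    print("t",round(s["clock"],2),"turn frac",((C.inv()*R).as_rotvec()/np.pi).round(4),"shift frac (old axes)",(C.inv().apply(p-s["eef_pos"])/25).round(3),"(new axes)",(R.inv().apply(p-s["eef_pos"])/25).round(3),"F",s["contact_force"].round(2),"q",s["qpos"].round(2))
E
python3 - <<'E'
from h import *
from rig import r
plan(r.sense(),np.array([427,147.3,150]),rot(155.1))
E
```

```text
t 0.1 turn frac [-0.0004 -0.      0.0111] shift frac (old axes) [-13.441 -12.903   4.121] (new axes) [-13.882 -12.432   4.105] F [ 0.29 -0.64 -0.52] q [ 1.17  0.35  1.63  0.    1.16 -0.  ]
```

```bash
python3 -m inch '[[0,0,0.0111,0,0,0,0],[0,0,0,-0.9,-0.8,0.26,0],[0,0,0,-0.9,-0.8,0.26,0],[0,0,0,-0.9,-0.8,0.26,0],[0,0,0,-0.9,-0.8,0.26,0],[0,0,0,-0.9,-0.8,0.26,0],[0,0,0,-0.9,-0.8,0.26,0],[0,0,0,-0.9,-0.8,0.26,0]]' 40; python3 -m inch '[[0,0,0,-0.9,-0.8,0.26,0],[0,0,0,-0.9,-0.8,0.26,0],[0,0,0,-0.9,-0.8,0.26,0],[0,0,0,-0.9,-0.8,0.26,0],[0,0,0,-0.9,-0.8,0.26,0],[0,0,0,-0.9,-0.8,0.26,0],[0,0,0,-0.9,-0.8,0.26,0],[0,0,0,0,0,0,0]]'
python3 - <<'E'
from h import *
from rig import r
plan(r.sense(),np.array([427,147.3,48]),rot(155.1))
E
```

```text
clock: 0.77
eef_pos: [327.3, 380.9, 207.3]
tcp_rot: [-3.141, -0.0, 2.707]
contact_force: [-0.0, 1.0, 0.6]
opening: 1.003
grasp_force: 0.0
clock: 1.43
eef_pos: [411.5, 185.2, 161.1]
tcp_rot: [-3.139, -0.001, 2.705]
contact_force: [0.3, 0.1, 0.7]
opening: 0.998
grasp_force: 0.0
t 1.43 turn frac [-0.0008 -0.0002 -0.0008] shift frac (old axes) [-1.205 -1.103  4.526] (new axes) [-1.201 -1.116  4.524] F [0.35 0.07 0.67] q [ 0.42  0.21  2.08 -0.    0.86 -0.71]
```

```bash
python3 -m inch '[[0,0,0,-0.6,-0.55,0,0],[0,0,0,-0.6,-0.55,0,0],[0,0,0,0,0,0.8,0],[0,0,0,0,0,0.8,0],[0,0,0,0,0,0.5,0],[0,0,0,0,0,0,0],[0,0,0,0,0,0,0]]'
python3 - <<'E'
from h import *
from rig import r,grab_frame
s=r.sense();plan(s,np.array([427,147.3,48]),rot(155.1));print(s["eef_pos"])
f=grab_frame("side");i=cv2.resize(f["pixels"][180:330,200:360],(640,600),interpolation=2);cv2.imwrite("pics/s2.png",i[:,:,::-1])
E
```

```text
clock: 2.02
eef_pos: [426.1, 151.6, 109.4]
tcp_rot: [-3.14, -0.001, 2.707]
contact_force: [-0.0, 0.7, 0.4]
opening: 1.002
grasp_force: 0.0
t 2.02 turn frac [-0.0004 -0.0004  0.    ] shift frac (old axes) [-0.106 -0.137  2.457] (new axes) [-0.103 -0.14   2.457] F [-0.01  0.68  0.38] q [ 0.34  0.3   2.11  0.    0.73 -0.8 ]
[426.13588579 151.55158695 109.43407464]
```

View pics/s2.png

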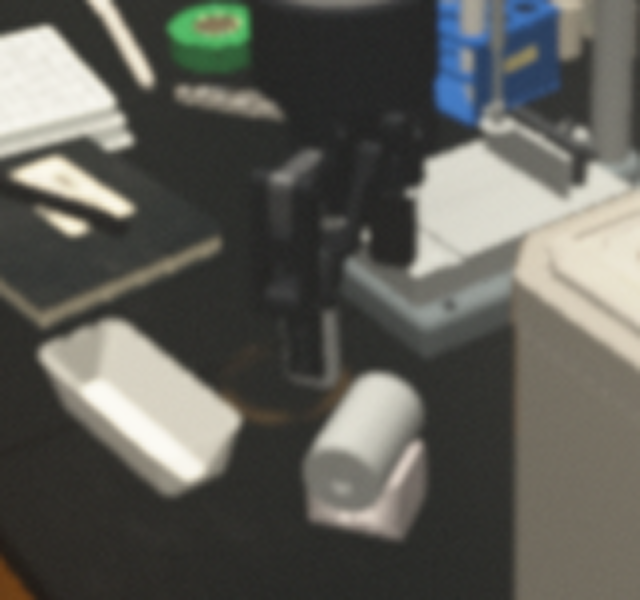

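The gripper stands about 60 mm above the cylinder, with its fingers at about (310,380) and (395,250), on either side of the cylinder along its axis at (365,440). I'm descending now.

```bash
python3 -m inch '[[0,0,0,-0.1,-0.14,0.5,0],[0,0,0,0,0,0.6,0],[0,0,0,0,0,0.6,0],[0,0,0,0,0,0.5,0],[0,0,0,0,0,0.22,0],[0,0,0,0,0,0,0],[0,0,0,0,0,0,0]]'
python3 - <<'E'
from h import *
from rig import r
s=r.sense();plan(s,np.array([427,147.3,48]),rot(155.1));print(s["eef_pos"])
E
```

```text
clock: 2.65
eef_pos: [427.9, 147.6, 49.9]
tcp_rot: [3.141, 0.0, 2.707]
contact_force: [-0.3, 0.3, 0.2]
opening: 1.0
grasp_force: 0.0
t 2.65 turn frac [0.0001 0.0001 0.    ] shift frac (old axes) [ 0.027 -0.024  0.076] (new axes) [ 0.027 -0.024  0.076] F [-0.32  0.28  0.22] q [ 0.33  0.41  2.14  0.    0.59 -0.81]
[427.86933954 147.56199839  49.90489165]
```

```bash
python3 -m inch '[[0,0,0,0.02,-0.02,0.08,0.2],[0,0,0,0,0,0,0.5],[0,0,0,0,0,0,1],[0,0,0,0,0,0,1],[0,0,0,0,0,0,1],[0,0,0,0,0,0,1],[0,0,0,0,0,0,1],[0,0,0,0,0,0,1]]' 40
python3 - <<'E'
from h import *
from rig import r
s=r.sense();plan(s,np.array([427,147.3,48]),rot(155.1));print(s["eef_pos"])
E
```

```text
clock: 3.32
eef_pos: [427.2, 147.2, 48.0]
tcp_rot: [3.141, 0.001, 2.707]
contact_force: [-0.5, -0.6, 5.1]
opening: 0.646
grasp_force: 41.2
t 3.32 turn frac [ 0.0002  0.0002 -0.    ] shift frac (old axes) [ 0.01  0.   -0.  ] (new axes) [ 0.01  0.   -0.  ] F [-0.47 -0.57  5.14] q [ 0.33  0.41  2.15 -0.    0.58 -0.81]
[427.22901492 147.19263906  47.98863173]
```

```bash
python3 -m inch '[[0,0,0,0,0,-0.3,1],[0,0,0,0,0,-0.7,1],[0,0,-0.02,0,0,-1,1],[0,0,-0.038,0,0,-1,1],[0,0,-0.038,0,0,-1,1],[0,0,-0.038,0,0,0,1],[0,0,-0.038,0,0,0,1],[0,0,-0.038,0,0,0,1]]'; python3 -m inch '[[0,0,-0.038,0,0,0,1],[0,0,-0.038,0,0,0,1],[0,0,-0.024,0,0,0,1],[0,0,0,0,0,0,1]]'
python3 - <<'E'
from h import *
from rig import r
s=r.sense();plan(s,comp(-110,0,150),rot(210.82,0));plan(s,comp(-110,0,150),rot(210.82,25));print(s["eef_pos"])
E
```

```text
clock: 3.98
eef_pos: [426.9, 147.1, 148.5]
tcp_rot: [3.141, 0.001, -2.911]
contact_force: [0.2, -0.4, -3.1]
opening: 0.645
grasp_force: 43.5
clock: 4.32
eef_pos: [426.6, 147.0, 147.8]
tcp_rot: [-3.142, 0.0, -2.599]
contact_force: [0.6, -0.8, -1.4]
opening: 0.648
grasp_force: 43.5
t 4.32 turn frac [-0.      0.      0.0015] shift frac (old axes) [-2.193  5.221 -0.089] (new axes) [-2.168  5.231 -0.089] F [ 0.57 -0.78 -1.42] q [ 0.33  0.23  2.09 -0.    0.82 -1.78]
t 4.32 turn frac [ 0.0003 -0.1389  0.0015] shift frac (old axes) [-2.193  5.221 -0.089] (new axes) [-2.003  5.231  0.836] F [ 0.57 -0.78 -1.42] q [ 0.33  0.23  2.09 -0.    0.82 -1.78]
[426.58534458 146.95643355 147.7700087 ]
```

```bash
python3 -m inch '[[0,0,0.0015,-0.36,0.87,0,1],[0,0,0,-0.36,0.87,0,1],[0,0,0,-0.36,0.87,0,1],[0,0,0,-0.36,0.87,0,1],[0,0,0,-0.36,0.87,0,1],[0,0,0,-0.36,0.87,0,1],[0,-0.035,0,0,0,0,1],[0,-0.035,0,0,0,0,1]]'; python3 -m inch '[[0,-0.035,0,0,0,0,1],[0,-0.034,0,0,0,0,1],[0,0,0,0,0,0,1],[0,0,0,0,0,0,1]]'
python3 - <<'E'
from h import *
from rig import r,grab_frame
s=r.sense();R=rot(210.82,25);c=comp(-50.4,0,80);d=R.apply([0,0,11]);plan(s,c-d,R);print(s["eef_pos"])
f=grab_frame("side");i=cv2.resize(f["pixels"][130:280,240:400],(640,600),interpolation=2);cv2.imwrite("pics/s3.png",i[:,:,::-1])
E
```

```text
clock: 4.98
eef_pos: [407.8, 289.0, 148.0]
tcp_rot: [3.14, 0.225, -2.609]
contact_force: [0.1, -0.6, -2.5]
opening: 0.648
grasp_force: 43.8
clock: 5.32
eef_pos: [405.4, 285.8, 146.9]
tcp_rot: [-3.141, 0.432, -2.608]
contact_force: [1.0, 0.9, -2.6]
opening: 0.646
grasp_force: 43.9
t 5.32 turn frac [-0.0007 -0.0014 -0.0014] shift frac (old axes) [-1.091  0.038  3.009] (new axes) [-1.077  0.027  3.014] F [ 1.02  0.88 -2.65] q [ 0.64  0.16  2.29 -0.17  0.27 -1.31]
[405.35759293 285.79267049 146.87635439]
```

View pics/s3.png

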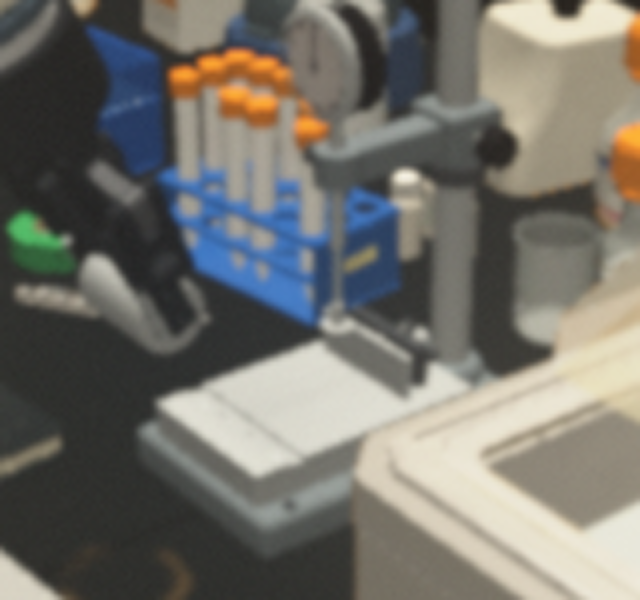

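The gripper leans back to the front with the cylinder between its fingers at (145,310), in front of the table. The groove line is at (255,420) and the dial and arm are well clear. I'm moving over the groove.

```bash
python3 -m inch '[[-0.0007,-0.0014,-0.0014,0,0,0,1],[0,0,0,-0.36,0.01,1,1],[0,0,0,-0.36,0.01,1,1],[0,0,0,-0.36,0.01,0.6,1],[0,0,0,0,0,0.41,1],[0,0,0,0,0,0,1],[0,0,0,0,0,0,1]]'
python3 - <<'E'
from h import *
from rig import r,grab_frame
s=r.sense();R=rot(210.82,25);c=comp(-50.4,0,64.5);d=R.apply([0,0,11]);plan(s,c-d,R);print(s["eef_pos"])
f=grab_frame("top"); np.savez("/tmp/top1.npz",**f); g=grab_frame("side");np.savez("/tmp/side1.npz",**g)
i=cv2.resize(g["pixels"][180:255,270:370],(800,600),interpolation=2);cv2.imwrite("pics/s4.png",i[:,:,::-1])
E
```

```text
clock: 5.95
eef_pos: [455.5, 316.5, 90.2]
tcp_rot: [-3.141, 0.439, -2.603]
contact_force: [0.1, 0.4, -1.1]
opening: 0.65
grasp_force: 43.8
t 5.95 turn frac [-0.      0.0008  0.0002] shift frac (old axes) [ 0.36  -0.     0.528] (new axes) [ 0.358 -0.001  0.529] F [ 0.14  0.44 -1.13] q [ 0.63  0.36  2.21 -0.26  0.15 -1.23]
[455.48275447 316.50286756  90.2477399 ]
```

View pics/s4.png

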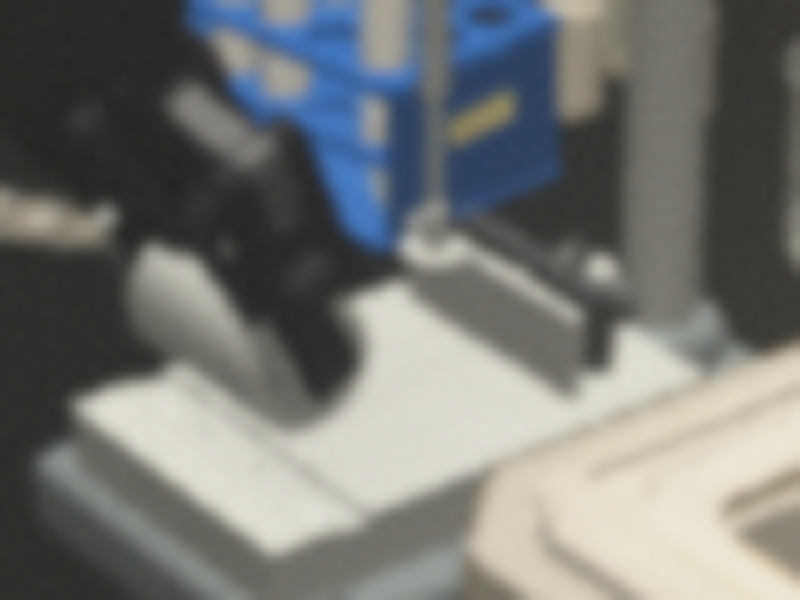

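The cylinder sits about 15 mm above the groove at (290,390) and parallel to it. The fence is at (510,330) and the contact at (432,235). I'm lowering now.

```bash
python3 -m inch '[[0,0,0,0.18,0,0.265,1],[0,0,0,0.18,0,0.265,1],[0,0,0,0,0,0,1],[0,0,0,0,0,0,1]]'; python3 - <<'E'
from h import *
from rig import r
s=r.sense();R=rot(210.82,25);c=comp(-50.4,0,62);d=R.apply([0,0,11]);plan(s,c-d,R);print(s["eef_pos"])
E
python3 -m inch '[[0,0,0,0.017,0,0.036,1],[0,0,0,0,0,0,1]]';python3 -m inch '[[0,0,0,0.017,0,0.036,1],[0,0,0,0,0,0,1]]'
```

```text
clock: 6.38
eef_pos: [452.6, 315.1, 75.4]
tcp_rot: [-3.141, 0.441, -2.602]
contact_force: [0.0, -0.2, -2.3]
opening: 0.647
grasp_force: 43.9
t 6.38 turn frac [0.0002 0.0014 0.0005] shift frac (old axes) [ 0.033 -0.011  0.135] (new axes) [ 0.032 -0.011  0.135] F [ 0.03 -0.22 -2.26] q [ 0.63  0.39  2.22 -0.38  0.1  -1.12]
[452.57262347 315.07919597  75.37278779]
clock: 6.55
eef_pos: [453.0, 315.5, 74.6]
tcp_rot: [3.141, 0.442, -2.602]
contact_force: [-0.6, 0.4, -2.1]
opening: 0.644
grasp_force: 43.9
clock: 6.72
eef_pos: [452.8, 315.3, 73.2]
tcp_rot: [3.141, 0.442, -2.602]
contact_force: [-0.3, 0.4, -2.1]
opening: 0.647
grasp_force: 43.9
```

```bash
python3 -m inch '[[0,0,0,0.009,0,0.018,1],[0,0,0,0,0,0,1]]';python3 -m inch '[[0,0,0,0.009,0,0.018,1],[0,0,0,0,0,0,1]]';python3 -m inch '[[0,0,0,0.009,0,0.018,1],[0,0,0,0,0,0,1],[0,0,0,0,0,0,1]]'
python3 - <<'E'
from h import *
from rig import r
s=r.sense();R=rot(210.82,25);c=comp(-50.4,0,62);d=R.apply([0,0,11]);plan(s,c-d,R);print(tocomp(s["eef_pos"]+Ro.from_euler('xyz',s["tcp_rot"]).apply([0,0,11])))
E
```

```text
clock: 6.88
eef_pos: [452.9, 315.4, 72.8]
tcp_rot: [3.141, 0.442, -2.602]
contact_force: [-1.2, -0.6, 1.4]
opening: 0.648
grasp_force: 44.6
clock: 7.05
eef_pos: [453.2, 315.7, 72.6]
tcp_rot: [3.141, 0.443, -2.602]
contact_force: [-0.5, -2.0, 5.4]
opening: 0.648
grasp_force: 45.1
clock: 7.3
eef_pos: [453.6, 315.9, 72.5]
tcp_rot: [3.141, 0.444, -2.602]
contact_force: [-0.5, -1.6, 7.6]
opening: 0.649
grasp_force: 45.3
t 7.3 turn frac [0.0004 0.0024 0.0004] shift frac (old axes) [ 0.029 -0.021  0.008] (new axes) [ 0.029 -0.021  0.008] F [-0.53 -1.59  7.55] q [ 0.63  0.39  2.22 -0.41  0.09 -1.08]
[-49.75   0.53  62.53]
```

```bash
python3 -m inch '[[0,0,0,-0.006,0,-0.012,1],[0,0,0,0,0,0,1]]' 20;python3 -m inch '[[0,0,0,0,0,0,0.36],[0,0,0,0,0,0,0.33],[0,0,0,0,0,0,0.3],[0,0,0,0,0,0,0.25],[0,0,0,0,0,0,0.2],[0,0,0,0,0,0,0],[0,0,0,0,0,0,0],[0,0,0,0,0,0,0]]'
python3 - <<'E'
from h import *
from rig import r,grab_frame
g=grab_frame("side");np.savez("/tmp/side2.npz",**g);C=cloud(g).reshape(-1,3);C=C[np.isfinite(C).all(1)]
L=np.c_[(C[:,:2]-O)@U,(C[:,:2]-O)@V,C[:,2]]
i=cv2.resize(g["pixels"][180:255,270:370],(800,600),interpolation=2);cv2.imwrite("pics/s5.png",i[:,:,::-1])
s=r.sense();print(s["opening"],s["contact_force"],s["eef_pos"])
E
```

```text
clock: 7.47
eef_pos: [453.5, 315.9, 72.6]
tcp_rot: [3.141, 0.443, -2.602]
contact_force: [0.9, -0.3, 3.7]
opening: 0.649
grasp_force: 44.5
clock: 8.13
eef_pos: [452.6, 315.2, 71.7]
tcp_rot: [3.142, 0.441, -2.602]
contact_force: [-0.7, -0.7, -0.0]
opening: 1.0
grasp_force: 0.0
0.9990584653199958 [ 0.42775121  0.44021011 -0.24961946] [452.6183554  315.22781707  71.69708485]
```

View pics/s5.png

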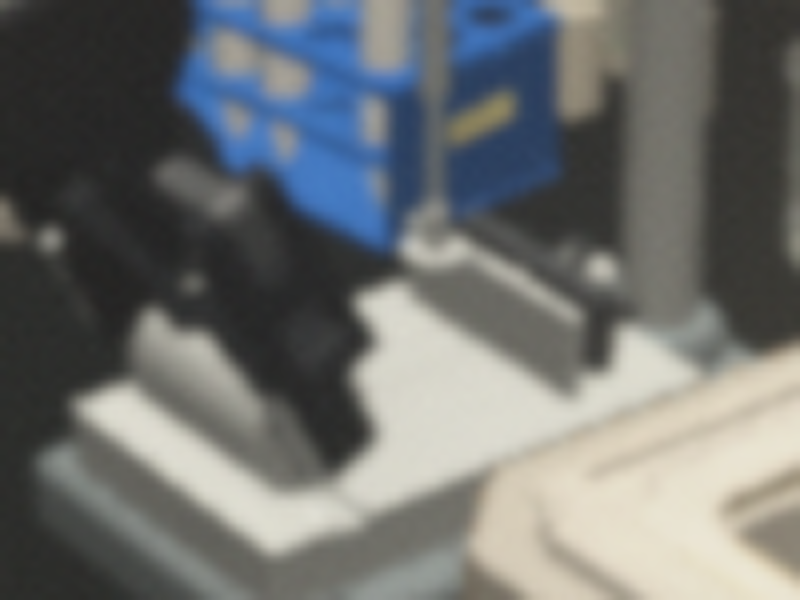

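The cylinder lies along the groove at (235,400) with the fingers open on either side of it. I'm withdrawing along the tool axis.

```bash
python3 -m inch '[[0,0,0,0,0,-0.4,0],[0,0,0,0,0,-0.8,0],[0,0,0,0,0,-0.8,0],[0,0,0,0,0,-0.8,0.2],[0,0,0,0,0,-0.4,1],[0,-0.028,0,0,0,0,1],[0,0,0,0,0,0,1],[0,0,0,0,0,0,1]]' 40
python3 - <<'E'
from h import *
from rig import r,grab_frame
from scipy.optimize import least_squares
for n in("side","top"):
    g=grab_frame(n);np.savez(f"/tmp/{n}3.npz",**g);C=cloud(g).reshape(-1,3);C=C[np.isfinite(C).all(1)]
    L=np.c_[(C[:,:2]-O)@U,(C[:,:2]-O)@V,C[:,2]]
    s=(abs(L[:,1])<40)&(L[:,0]>-78)&(L[:,0]<-28)&(L[:,2]>50)&(L[:,2]<90);Q=L[s]
    print(n,s.sum(),cv2.minAreaRect(Q[:,:2].astype(np.float32)),np.percentile(Q[:,2],98))
    f=lambda p:np.hypot((Q[:,0]-p[0]-p[1]*Q[:,1])*np.cos(np.arctan(p[1])),Q[:,2]-p[2])-18
    print(" fit",least_squares(f,[-50,0,62],loss="soft_l1").x,np.percentile(Q[:,1],[1,99]))
    s=(abs(L[:,1])<28)&(L[:,0]>15)&(L[:,0]<60)&(L[:,2]>50)&(L[:,2]<68);Q=L[s]
    print(" fence",s.sum(),np.percentile(Q[:,0],[5,25,50,75,95]).round(1) if len(Q) else 0)
s=r.sense();R=rot(210.82,30)
for x in(-100,-80):
    c=comp(x,0,64.5);plan(s,c-R.apply([-11,0,22]),R)
print(tocomp(s["eef_pos"]))
E
```

```text
clock: 8.85
eef_pos: [424.3, 295.5, 143.6]
tcp_rot: [-3.134, 0.501, -2.601]
contact_force: [-1.0, -0.2, -0.2]
opening: 0.299
grasp_force: 0.0
side 493 ((-49.39373779296875, 0.6097049713134766), (36.298423767089844, 60.48399353027344), 0.9116266965866089) 81.57125562525111
 fit [-4.76557772e+01  3.02198653e-03  6.25982674e+01] [-28.82775802  28.1841602 ]
 fence 166 [28.  29.2 30.3 41.3 47.6]
top 382 ((-50.04951858520508, -0.007909774780273438), (35.72024154663086, 56.04436111450195), 0.12840522825717926) 81.65780390060048
 fit [-4.97794789e+01  5.51789970e-04  6.15192697e+01] [-27.39489658  27.71751709]
 fence 0 0
t 8.95 turn frac [-0.0021 -0.007   0.0003] shift frac (old axes) [2.366 0.091 1.698] (new axes) [2.403 0.078 1.646] F [-0.23  0.68  0.49] q [ 0.64  0.19  2.29 -0.33  0.17 -1.15]
t 8.95 turn frac [-0.0021 -0.007   0.0003] shift frac (old axes) [1.664 0.093 2.082] (new axes) [1.71  0.078 2.046] F [-0.23  0.68  0.49] q [ 0.64  0.19  2.29 -0.33  0.17 -1.15]
[-89.08  -1.95 143.72]
```

```bash
python3 -m inch '[[-0.0021,-0.007,0.0003,0,0,0,1],[0,0,0,0.8,0.08,0,1],[0,0,0,0.8,0,0,1],[0,0,0,0.8,0,0,1],[0,0,0,0,0,0.8,1],[0,0,0,0,0,0.8,1],[0,0,0,0,0,0,1],[0,0,0,0,0,0,1]]'
python3 - <<'E'
from h import *
from rig import r,grab_frame
s=r.sense();R=rot(210.82,30)
c=comp(-80,0,64.5);plan(s,c-R.apply([-11,0,22]),R)
print("corner",tocomp(s["eef_pos"]+Ro.from_euler('xyz',s["tcp_rot"]).apply([-11,0,22])),s["opening"])
g=grab_frame("side");i=cv2.resize(g["pixels"][165:255,250:370],(800,600),interpolation=2);cv2.imwrite("pics/s6.png",i[:,:,::-1])
E
```

```text
clock: 9.62
eef_pos: [415.8, 288.3, 108.1]
tcp_rot: [-3.131, 0.517, -2.599]
contact_force: [-0.3, 0.4, 0.2]
opening: 0.001
grasp_force: 0.0
t 9.62 turn frac [-0.0026 -0.002   0.0013] shift frac (old axes) [0.577 0.166 1.055] (new axes) [0.584 0.156 1.053] F [-0.25  0.44  0.23] q [ 0.64  0.26  2.35 -1.28  0.06 -0.2 ]
corner [-80.59  -4.02  94.47] 0.000507253071445937
```

View pics/s6.png

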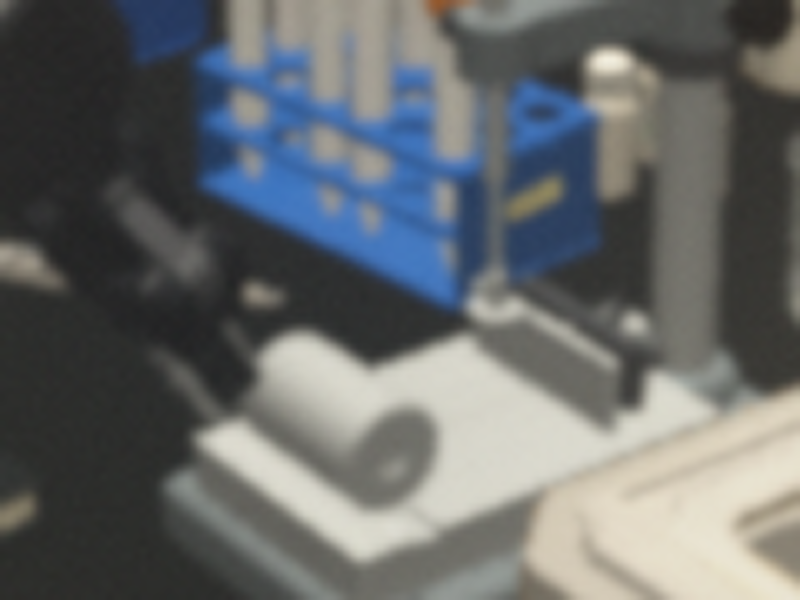

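The closed fingers are just in front of and above the cylinder, which rests in the groove at (345,415). Joint 5 is near 0 at 30° lean (wrist singularity), so I'll use about 21° here instead.

```bash
python3 -m inch '[[-0.0013,0.025,0.0007,0,0,0,1],[-0.0013,0.025,0.0007,0,0,0,1],[0,0,0,0,0,0,1],[0,0,0,0,0,0,1]]'
cat >> h.py <<'E'
def corner(s,R,x,z,y=0):
    plan(s,comp(x,y,z)-R.apply([-11,0,22]),R)
    C=Ro.from_euler('xyz',s["tcp_rot"]);print("corner",tocomp(s["eef_pos"]+C.apply([-11,0,22])),"Fu,Fv",(s["contact_force"][:2]@U).round(2),(s["contact_force"][:2]@V).round(2),"rpy-err",((rot(210.82,21).inv()*C).as_rotvec(degrees=True)).round(2))
E
python3 - <<'E'
from h import *
from rig import r
s=r.sense();corner(s,rot(210.82,21),-95,85)
corner(s,rot(210.82,21),-80,64.5)
E
```

```text
clock: 10.0
eef_pos: [423.0, 283.1, 110.8]
tcp_rot: [-3.11, 0.5, -2.604]
contact_force: [-0.1, -1.2, -0.7]
opening: -0.001
grasp_force: 0.0
t 10.0 turn frac [-0.0101  0.0425 -0.0008] shift frac (old axes) [0.724 0.481 0.01 ] (new axes) [0.714 0.481 0.122] F [-0.13 -1.23 -0.65] q [ 0.64  0.26  2.33 -0.93  0.1  -0.56]
corner [-77.39 -12.73  96.82] Fu,Fv -0.74 -0.99 rpy-err [ 1.82 -7.66  0.15]
t 10.0 turn frac [-0.0101  0.0425 -0.0008] shift frac (old axes) [0.591 0.513 1.017] (new axes) [0.448 0.481 1.103] F [-0.13 -1.23 -0.65] q [ 0.64  0.26  2.33 -0.93  0.1  -0.56]
corner [-77.39 -12.73  96.82] Fu,Fv -0.74 -0.99 rpy-err [ 1.82 -7.66  0.15]
```

```bash
python3 -m inch '[[0,0,0,0,0,0,1],[-0.003,0.014,0,0,0,0,1],[-0.003,0.014,0,0,0,0,1],[-0.003,0.014,0,0,0,0,1],[0,0,0,0,0,0,1],[0,0,0,0,0,0,1]]'
python3 - <<'E'
from h import *
from rig import r
s=r.sense();corner(s,rot(210.82,21),-95,85)
corner(s,rot(210.82,21),-80,64.5)
E
```

```text
clock: 10.5
eef_pos: [426.3, 279.2, 110.7]
tcp_rot: [-3.111, 0.437, -2.61]
contact_force: [-0.3, -0.1, 0.2]
opening: 0.002
grasp_force: 0.0
t 10.5 turn frac [-0.0106  0.0223 -0.0022] shift frac (old axes) [0.753 0.68  0.028] (new axes) [0.744 0.683 0.103] F [-0.31 -0.12  0.15] q [ 0.62  0.26  2.29 -0.4   0.18 -1.1 ]
corner [-77.45 -17.87  95.4 ] Fu,Fv -0.33 0.06 rpy-err [ 1.9  -4.01  0.4 ]
t 10.5 turn frac [-0.0106  0.0223 -0.0022] shift frac (old axes) [0.556 0.714 1.024] (new axes) [0.478 0.683 1.084] F [-0.31 -0.12  0.15] q [ 0.62  0.26  2.29 -0.4   0.18 -1.1 ]
corner [-77.45 -17.87  95.4 ] Fu,Fv -0.33 0.06 rpy-err [ 1.9  -4.01  0.4 ]
```

```bash
python3 -m inch '[[-0.005,0.011,-0.001,0.37,0.34,0.05,1],[-0.005,0.011,-0.001,0.37,0.34,0.05,1],[0,0,0,0,0,0,1],[0,0,0,0,0,0,1]]'
python3 - <<'E'
from h import *
from rig import r
s=r.sense();corner(s,rot(210.82,21),-90,64.5)
corner(s,rot(210.82,21),-80,64.5)
E
```

```text
clock: 10.83
eef_pos: [403.8, 285.5, 100.2]
tcp_rot: [-3.139, 0.367, -2.604]
contact_force: [0.3, -0.2, 1.0]
opening: -0.002
grasp_force: 0.0
t 10.83 turn frac [-0.0008  0.0001 -0.    ] shift frac (old axes) [0.101 0.008 0.778] (new axes) [0.101 0.006 0.778] F [ 0.32 -0.22  0.99] q [ 0.64  0.27  2.28 -0.16  0.23 -1.32]
corner [-94.61  -0.22  83.58] Fu,Fv 0.16 -0.36 rpy-err [ 0.14 -0.02  0.01]
t 10.83 turn frac [-0.0008  0.0001 -0.    ] shift frac (old axes) [-0.272  0.009  0.922] (new axes) [-0.272  0.006  0.922] F [ 0.32 -0.22  0.99] q [ 0.64  0.27  2.28 -0.16  0.23 -1.32]
corner [-94.61  -0.22  83.58] Fu,Fv 0.16 -0.36 rpy-err [ 0.14 -0.02  0.01]
```

```bash
python3 -m inch '[[-0.0008,0,0,0.05,0,0.39,1],[0,0,0,0.05,0.005,0.39,1],[0,0,0,0,0,0,1],[0,0,0,0,0,0,1]]'
python3 - <<'E'
from h import *
from rig import r,grab_frame
s=r.sense()
corner(s,rot(210.82,21),-72,64.5)
E
```

```text
clock: 11.17
eef_pos: [407.5, 287.9, 80.5]
tcp_rot: [3.14, 0.365, -2.604]
contact_force: [0.9, -0.7, 0.6]
opening: 0.001
grasp_force: 0.0
t 11.17 turn frac [ 0.0003 -0.0006 -0.0002] shift frac (old axes) [-0.69  -0.004  0.239] (new axes) [-0.69  -0.004  0.24 ] F [ 0.91 -0.74  0.59] q [ 0.63  0.32  2.28 -0.18  0.18 -1.3 ]
corner [-90.28   0.12  63.89] Fu,Fv 0.41 -1.1 rpy-err [-0.06  0.1   0.03]
```

```bash
python3 -m inch '[[0,0,0,-0.23,0,0.08,1],[0,0,0,-0.23,0,0.08,1],[0,0,0,-0.15,0,0.05,1],[0,0,0,0,0,0,1],[0,0,0,0,0,0,1]]'
for i in 1; do python3 -m inch '[[0,0,0,-0.019,0,0.007,1],[0,0,0,-0.019,0,0.007,1],[0,0,0,-0.019,0,0.007,1],[0,0,0,-0.019,0,0.007,1],[0,0,0,-0.019,0,0.007,1],[0,0,0,-0.019,0,0.007,1],[0,0,0,0,0,0,1]]'; done
python3 - <<'E'
from h import *
from rig import r,grab_frame
s=r.sense()
corner(s,rot(210.82,21),-62,64.5)
E
```

```text
clock: 11.58
eef_pos: [422.0, 297.0, 82.0]
tcp_rot: [3.14, 0.366, -2.605]
contact_force: [-0.3, -0.6, -0.1]
opening: -0.001
grasp_force: 0.0
clock: 12.17
eef_pos: [424.2, 298.3, 81.8]
tcp_rot: [3.14, 0.366, -2.604]
contact_force: [-0.1, -0.8, 0.7]
opening: 0.002
grasp_force: 0.0
t 12.17 turn frac [ 0.0006 -0.0002 -0.0002] shift frac (old axes) [-0.309 -0.017  0.149] (new axes) [-0.309 -0.017  0.149] F [-0.13 -0.85  0.68] q [ 0.63  0.34  2.24 -0.15  0.2  -1.33]
corner [-70.56   0.45  65.21] Fu,Fv -0.54 -0.66 rpy-err [-0.1   0.04  0.04]
```

```bash
for i in 1 ; do python3 -m inch '[[0,0,0,-0.019,0,0.009,1],[0,0,0,-0.019,0,0.009,1],[0,0,0,-0.019,0,0.009,1],[0,0,0,-0.019,-0.01,0.009,1],[0,0,0,-0.019,0,0.009,1],[0,0,0,-0.019,0,0.009,1],[0,0,0,0,0,0,1]]'; done; python3 -m inch '[[0,0,0,-0.019,0,0.008,1],[0,0,0,-0.019,0,0.008,1],[0,0,0,-0.019,0,0.008,1],[0,0,0,-0.019,0,0.008,1],[0,0,0,-0.019,0,0.008,1],[0,0,0,-0.019,0,0.008,1],[0,0,0,0,0,0,1]]'; python3 -m inch '[[0,0,0,-0.019,0,0.008,1],[0,0,0,-0.019,0,0.008,1],[0,0,0,-0.019,0,0.008,1],[0,0,0,-0.019,0,0.008,1],[0,0,0,-0.019,0,0.008,1],[0,0,0,-0.019,0,0.008,1],[0,0,0,0,0,0,1]]'
cat > st.py <<'E'
from h import *
from rig import r,grab_frame
from scipy.optimize import least_squares
s=r.sense()
corner(s,rot(210.82,21),-50,64.5)
g=grab_frame("side");np.savez("/tmp/sl.npz",**g);C=cloud(g).reshape(-1,3);C=C[np.isfinite(C).all(1)]
L=np.c_[(C[:,:2]-O)@U,(C[:,:2]-O)@V,C[:,2]]
x0=tocomp(s["eef_pos"]+Ro.from_euler('xyz',s["tcp_rot"]).apply([-11,0,22]))[0]+18
best=None
for xs in (x0,x0+8,x0+20):
    Q=L[(abs(L[:,1])<32)&(abs(L[:,0]-xs)<20)&(L[:,2]>55)&(L[:,2]<83)]
    f=lambda p:np.hypot(Q[:,0]-p[0]-p[1]*Q[:,1],Q[:,2]-62.8)-18
    o=least_squares(f,[xs,0],loss="soft_l1",f_scale=1); print("cyl x (side, reads ~2 high)",o.x.round(3),o.cost/len(Q)) 
E
python3 st.py
```

```text
clock: 12.75
eef_pos: [427.0, 299.7, 81.5]
tcp_rot: [3.14, 0.366, -2.605]
contact_force: [0.5, -0.5, 0.5]
opening: 0.002
grasp_force: 0.0
clock: 13.33
eef_pos: [429.5, 301.2, 81.4]
tcp_rot: [3.14, 0.366, -2.604]
contact_force: [-0.2, -0.6, 2.1]
opening: 0.002
grasp_force: 0.5
clock: 13.92
eef_pos: [430.5, 301.5, 80.7]
tcp_rot: [3.14, 0.362, -2.604]
contact_force: [-8.9, -5.3, 10.1]
opening: 0.0
grasp_force: 6.8
t 13.92 turn frac [ 0.0004 -0.0015 -0.0002] shift frac (old axes) [-0.511  0.001  0.178] (new axes) [-0.511  0.001  0.181] F [-8.91 -5.3  10.09] q [ 0.63  0.35  2.22 -0.14  0.21 -1.35]
corner [-63.61   0.    64.06] Fu,Fv -10.37 0.01 rpy-err [-0.07  0.26  0.03]
cyl x (side, reads ~2 high) [-4.6756e+01 -1.0000e-02] 2.619556215582879
cyl x (side, reads ~2 high) [-45.011  -0.45 ] 3.66964329128264
cyl x (side, reads ~2 high) [-38.847  -0.584] 2.2749203063574495
```

The push is jamming: the tool sees about 10 N back and 10 N up, so it meets the cylinder too high on its side. I'm backing off, going 7 mm lower and trying again.

```bash
python3 -m inch '[[0,-0.0015,0,0.112,0,-0.043,1],[0,0,0,0.112,0,-0.043,1],[0,0,0,0.05,0,0.131,1],[0,0,0,0.05,0,0.131,1],[0,0,0,0,0,0,1],[0,0,0,0,0,0,1],[0,0,0,0,0,0,1]]'
python3 st.py;  python3 -m inch '[[0,0,0,-0.038,0,0.015,1],[0,0,0,-0.038,0,0.015,1],[0,0,0,-0.019,0,0.008,1],[0,0,0,-0.019,0,0.008,1],[0,0,0,0,0,0,1]]'; python3 st.py
```

```text
clock: 14.55
eef_pos: [427.2, 299.9, 74.2]
tcp_rot: [3.14, 0.37, -2.605]
contact_force: [0.0, -1.0, 0.7]
opening: 0.005
grasp_force: 0.0
t 14.55 turn frac [ 0.0006  0.0012 -0.0003] shift frac (old axes) [-0.74  -0.007 -0.011] (new axes) [-0.74  -0.007 -0.013] F [ 0.05 -0.99  0.71] q [ 0.63  0.36  2.24 -0.17  0.18 -1.32]
corner [-67.09   0.21  57.63] Fu,Fv -0.47 -0.88 rpy-err [-0.1  -0.22  0.05]
cyl x (side, reads ~2 high) [-4.7681e+01 -5.0000e-03] 2.4115191515909222
cyl x (side, reads ~2 high) [-47.406   0.186] 3.1723836548453255
cyl x (side, reads ~2 high) [-41.657  -0.597] 2.809378657206486
clock: 15.02
eef_pos: [429.3, 301.0, 74.1]
tcp_rot: [3.14, 0.369, -2.604]
contact_force: [-3.5, -2.7, 2.2]
opening: -0.004
grasp_force: 1.4
t 15.02 turn frac [ 0.0005  0.0009 -0.0002] shift frac (old axes) [-0.652 -0.004 -0.049] (new axes) [-0.652 -0.004 -0.051] F [-3.52 -2.65  2.17] q [ 0.63  0.36  2.23 -0.17  0.18 -1.32]
corner [-64.71   0.14  57.51] Fu,Fv -4.38 -0.47 rpy-err [-0.09 -0.16  0.04]
cyl x (side, reads ~2 high) [-4.699e+01  1.800e-02] 2.575926200813562
cyl x (side, reads ~2 high) [-46.847  -0.246] 3.6592714008438265
cyl x (side, reads ~2 high) [-40.734  -0.627] 2.7613889493985386
```

```bash
 python3 -m inch '[[0,0,0,-0.019,0,0.008,1],[0,0,0,-0.019,0,0.008,1],[0,0,0,0,0,0,1]]'; python3 -m inch '[[0,0,0,-0.019,0,0.008,1],[0,0,0,-0.019,0,0.008,1],[0,0,0,0,0,0,1]]';python3 -m inch '[[0,0,0,-0.019,0,0.008,1],[0,0,0,-0.019,0,0.008,1],[0,0,0,0,0,0,1]]';python3 st.py
```

```text
clock: 15.32
eef_pos: [431.0, 302.1, 74.4]
tcp_rot: [3.139, 0.371, -2.605]
contact_force: [-1.7, -0.5, 0.9]
opening: 0.003
grasp_force: 0.7
clock: 15.57
eef_pos: [431.9, 302.7, 74.4]
tcp_rot: [3.139, 0.371, -2.605]
contact_force: [-0.9, -0.8, -0.3]
opening: -0.001
grasp_force: 0.2
clock: 15.82
eef_pos: [432.7, 303.1, 74.3]
tcp_rot: [3.14, 0.371, -2.604]
contact_force: [-0.6, -0.5, -0.2]
opening: -0.003
grasp_force: 0.1
t 15.82 turn frac [ 0.0006  0.0014 -0.0002] shift frac (old axes) [-0.501 -0.008 -0.097] (new axes) [-0.501 -0.009 -0.099] F [-0.6  -0.52 -0.24] q [ 0.63  0.37  2.22 -0.17  0.19 -1.32]
corner [-60.72   0.25  57.79] Fu,Fv -0.78 -0.14 rpy-err [-0.1  -0.26  0.04]
cyl x (side, reads ~2 high) [-4.3161e+01  2.0000e-02] 2.6196142653504353
cyl x (side, reads ~2 high) [-43.024  -0.273] 3.7204644097772275
cyl x (side, reads ~2 high) [-35.254  -0.579] 3.0483002940438957
```

It has come out of the groove and is rolling at about 1 N. I'm carrying on towards the gauge.

```bash
 python3 -m inch '[[0,-0.001,0,-0.056,0,0.021,1],[0,0,0,-0.056,0,0.021,1],[0,0,0,-0.056,-0.008,0.021,1],[0,0,0,-0.056,0,0.021,1],[0,0,0,-0.056,0,0.021,1],[0,0,0,-0.056,0,0.021,1],[0,0,0,-0.056,0,0.021,1],[0,0,0,-0.056,0,0.021,1]]'; python3 -m inch '[[0,0,0,-0.056,0,0.021,1],[0,0,0,-0.056,0,0.021,1],[0,0,0,-0.056,0,0.021,1],[0,0,0,-0.056,0,0.021,1],[0,0,0,-0.056,0,0.021,1],[0,0,0,-0.056,0,0.021,1],[0,0,0,0,0,0,1]]';python3 st.py
```

```text
clock: 16.53
eef_pos: [442.9, 309.0, 74.4]
tcp_rot: [3.14, 0.374, -2.605]
contact_force: [-0.0, 0.2, 0.3]
opening: -0.001
grasp_force: 0.1
clock: 17.12
eef_pos: [450.8, 313.7, 74.6]
tcp_rot: [3.14, 0.374, -2.605]
contact_force: [0.1, 0.4, -0.5]
opening: -0.002
grasp_force: 0.0
t 17.12 turn frac [ 0.0006  0.0024 -0.0003] shift frac (old axes) [ 0.285  0.001 -0.392] (new axes) [ 0.288  0.001 -0.39 ] F [ 0.13  0.4  -0.54] q [ 0.62  0.39  2.18 -0.15  0.2  -1.35]
corner [-3.967e+01  1.000e-02  5.811e+01] Fu,Fv 0.32 0.28 rpy-err [-0.1  -0.43  0.05]
cyl x (side, reads ~2 high) [-21.004   0.031] 2.568370618371834
cyl x (side, reads ~2 high) [-21.246  -0.251] 3.826882124979542
cyl x (side, reads ~2 high) [-4.738 -0.21 ] 3.7686115118930696
```

```bash
 python3 -m inch '[[0,0,0,-0.045,0,0.015,1],[0,0,0,-0.045,0,0.015,1],[0,0,0,-0.045,0,0.015,1],[0,0,0,-0.045,0,0.015,1],[0,0,0,-0.045,0,0.015,1],[0,0,0,-0.045,0,0.015,1],[0,0,0,-0.045,0,0.015,1],[0,0,0,-0.045,0,0.015,1]]'; python3 -m inch '[[0,0,0,-0.03,0,0.011,1],[0,0,0,-0.03,0,0.011,1],[0,0,0,-0.03,0,0.011,1],[0,0,0,0,0,0,1]]';cat >> st.py <<'E'
Q=L[(abs(L[:,1])<27)&(L[:,0]>x0-8)&(L[:,0]<x0+20)&(L[:,2]>66)&(L[:,2]<83)]
o=least_squares(f,[x0,0],loss="soft_l1",f_scale=1);print("upper fit",o.x.round(3),o.cost/len(Q),len(Q))
E
python3 st.py
```

```text
clock: 17.83
eef_pos: [458.7, 318.4, 75.0]
tcp_rot: [3.14, 0.374, -2.604]
contact_force: [-0.2, 0.5, -0.7]
opening: -0.002
grasp_force: 0.1
clock: 18.17
eef_pos: [460.9, 319.7, 75.1]
tcp_rot: [3.14, 0.374, -2.605]
contact_force: [-0.5, 0.1, 0.5]
opening: -0.001
grasp_force: 0.0
t 18.17 turn frac [ 0.0006  0.0023 -0.0002] shift frac (old axes) [ 0.726  0.001 -0.544] (new axes) [ 0.73   0.001 -0.538] F [-0.48  0.12  0.51] q [ 0.62  0.4   2.16 -0.13  0.21 -1.36]
corner [-2.802e+01  2.000e-02  5.860e+01] Fu,Fv -0.35 0.35 rpy-err [-0.1  -0.42  0.04]
cyl x (side, reads ~2 high) [-9.898e+00  8.000e-03] 2.6619753395579493
cyl x (side, reads ~2 high) [-6.27   0.475] 3.4329526713083682
cyl x (side, reads ~2 high) [11.321 -0.022] 2.39322367401965
upper fit [-5.881  0.382] 1.7174756837947098 114
```

```bash
python3 -m inch '[[0,0,0,0.014,0,0.037,1],[0,0,0,-0.019,0,0.007,1],[0,0,0,-0.019,0,0.007,1],[0,0,0,-0.019,0,0.007,1],[0,0,0,-0.019,0,0.007,1],[0,0,0,-0.019,0,0.007,1],[0,0,0,0,0,0,1]]'; for i in 1; do python3 -m inch '[[0,0,0,-0.019,0,0.007,1],[0,0,0,-0.019,0,0.007,1],[0,0,0,-0.019,0,0.007,1],[0,0,0,0,0,0,1]]'; done; python3 -m inch '[[0,0,0,-0.019,0,0.007,1],[0,0,0,-0.019,0,0.007,1],[0,0,0,-0.019,0,0.007,1],[0,0,0,0,0,0,1]]';python3 -m inch '[[0,0,0,-0.019,0,0.007,1],[0,0,0,-0.019,0,0.007,1],[0,0,0,0,0,0,1]]';  python3 st.py
```

```text
clock: 18.8
eef_pos: [463.0, 320.9, 74.1]
tcp_rot: [3.14, 0.374, -2.604]
contact_force: [-0.6, 0.4, -0.1]
opening: 0.003
grasp_force: 0.0
clock: 19.13
eef_pos: [464.3, 321.7, 74.2]
tcp_rot: [3.14, 0.374, -2.604]
contact_force: [0.4, 0.1, -0.5]
opening: 0.003
grasp_force: 0.0
clock: 19.47
eef_pos: [465.6, 322.5, 74.2]
tcp_rot: [3.14, 0.374, -2.604]
contact_force: [0.8, -0.9, 0.6]
opening: -0.002
grasp_force: 0.0
clock: 19.72
eef_pos: [466.4, 323.0, 74.2]
tcp_rot: [3.14, 0.374, -2.604]
contact_force: [0.1, 0.3, -0.3]
opening: 0.002
grasp_force: 0.0
t 19.72 turn frac [ 0.0006  0.0023 -0.0002] shift frac (old axes) [ 0.956  0.001 -0.671] (new axes) [ 0.961  0.001 -0.664] F [ 0.14  0.33 -0.29] q [ 0.62  0.41  2.15 -0.13  0.22 -1.37]
corner [-2.150e+01  2.000e-02  5.775e+01] Fu,Fv 0.29 0.22 rpy-err [-0.1  -0.41  0.04]
cyl x (side, reads ~2 high) [-3.068  0.051] 2.7440541633256927
cyl x (side, reads ~2 high) [-2.277 -0.259] 3.943001622356702
cyl x (side, reads ~2 high) [12.556 -0.075] 2.3440340654954532
upper fit [0.217 0.37 ] 1.7481158743116307 113
```

```bash
python3 -m inch '[[0,0,0,-0.019,0,0.007,1],[0,0,0,-0.019,0,0.007,1],[0,0,0,-0.019,0,0.007,1],[0,0,0,0,0,0,1]]';python3 -m inch '[[0,0,0,-0.019,0,0.007,1],[0,0,0,-0.019,0,0.007,1],[0,0,0,-0.019,0,0.007,1],[0,0,0,0,0,0,1]]';python3 -m inch '[[0,0,0,-0.019,0,0.007,1],[0,0,0,-0.019,0,0.007,1],[0,0,0,-0.019,0,0.007,1],[0,0,0,0,0,0,1]]'; python3 st.py
```

```text
clock: 20.1
eef_pos: [467.5, 323.6, 74.1]
tcp_rot: [3.14, 0.373, -2.604]
contact_force: [-0.9, -1.2, 0.3]
opening: 0.001
grasp_force: 0.6
clock: 20.43
eef_pos: [468.8, 324.3, 74.1]
tcp_rot: [3.14, 0.373, -2.605]
contact_force: [-2.8, -1.6, 0.1]
opening: 0.002
grasp_force: 1.4
clock: 20.77
eef_pos: [470.4, 325.3, 74.3]
tcp_rot: [3.14, 0.374, -2.605]
contact_force: [-2.5, -1.2, -0.0]
opening: -0.002
grasp_force: 1.3
t 20.77 turn frac [ 0.0006  0.0023 -0.0003] shift frac (old axes) [ 1.127  0.002 -0.734] (new axes) [ 1.132  0.002 -0.726] F [-2.53 -1.22 -0.01] q [ 0.62  0.41  2.14 -0.12  0.22 -1.37]
corner [-1.696e+01 -1.000e-02  5.784e+01] Fu,Fv -2.8 0.25 rpy-err [-0.1  -0.41  0.05]
cyl x (side, reads ~2 high) [0.277 0.008] 2.7288339527889875
cyl x (side, reads ~2 high) [ 2.454 -0.299] 4.142035815815811
cyl x (side, reads ~2 high) [13.989 -0.082] 3.7176763482081245
upper fit [0.879 0.176] 1.5526523367602199 91
```

```bash
for i in 1; do python3 -m inch '[[0,0,0,-0.019,0,0.007,1],[0,0,0,-0.019,0,0.007,1],[0,0,0,-0.019,0,0.007,1],[0,0,0,0,0,0,1]]'; done; python3 -m inch '[[0,0,0,-0.019,0,0.007,1],[0,0,0,-0.019,0,0.007,1],[0,0,0,-0.019,0,0.007,1],[0,0,0,0,0,0,1]]';python3 -m inch '[[0,0,0,-0.019,0,0.007,1],[0,0,0,-0.019,0,0.007,1],[0,0,0,-0.019,0,0.007,1],[0,0,0,0,0,0,1]]';python3 -m inch '[[0,0,0,-0.019,0,0.007,1],[0,0,0,-0.019,0,0.007,1],[0,0,0,0,0,0,1]]';python3 st.py
```

```text
clock: 21.15
eef_pos: [471.7, 326.1, 74.4]
tcp_rot: [3.14, 0.374, -2.605]
contact_force: [-3.1, -1.9, 1.6]
opening: 0.002
grasp_force: 1.3
clock: 21.48
eef_pos: [473.0, 326.9, 74.4]
tcp_rot: [3.14, 0.374, -2.605]
contact_force: [-2.2, -1.6, 1.0]
opening: 0.004
grasp_force: 1.2
clock: 21.82
eef_pos: [474.3, 327.7, 74.4]
tcp_rot: [3.14, 0.374, -2.604]
contact_force: [-1.8, -1.4, 2.0]
opening: -0.001
grasp_force: 1.2
clock: 22.07
eef_pos: [475.1, 328.2, 74.4]
tcp_rot: [3.14, 0.374, -2.604]
contact_force: [-2.9, -1.7, 1.8]
opening: -0.0
grasp_force: 1.2
t 22.07 turn frac [ 0.0006  0.0023 -0.0002] shift frac (old axes) [ 1.336e+00  1.000e-03 -8.110e-01] (new axes) [ 1.341  0.    -0.801] F [-2.93 -1.71  1.76] q [ 0.62  0.42  2.12 -0.12  0.23 -1.38]
corner [-1.140e+01  2.000e-02  5.795e+01] Fu,Fv -3.39 0.03 rpy-err [-0.1  -0.41  0.04]
cyl x (side, reads ~2 high) [5.998 0.026] 2.771001994592231
cyl x (side, reads ~2 high) [11.779 -0.041] 3.629524872782872
cyl x (side, reads ~2 high) [ 2.4417e+01 -1.6000e-02] 4.534271071644355
upper fit [7.496 0.268] 1.615697058102658 84
```

```bash
S='[[0,0,0,-0.015,0,0.0055,1],[0,0,0,-0.015,0,0.0055,1],[0,0,0,-0.015,0,0.0055,1],[0,0,0,0,0,0,1]]'; python3 -m inch '[[0,0,0,-0.015,0,0.0055,1],[0,0,0,-0.015,0,0.0055,1],[0,0,0,-0.015,0,0.0055,1],[0,0,0,0,0,0,1]]' | tail -5; python3 -m inch '[[0,0,0,-0.015,0,0.0055,1],[0,0,0,-0.015,0,0.0055,1],[0,0,0,-0.015,0,0.0055,1],[0,0,0,0,0,0,1]]';python3 -m inch '[[0,0,0,-0.015,0,0.0055,1],[0,0,0,-0.015,0,0.0055,1],[0,0,0,0,0,0,1]]'; python3 st.py | tail -5
```

```text
eef_pos: [476.2, 328.8, 74.4]
tcp_rot: [3.14, 0.374, -2.604]
contact_force: [-1.7, -1.4, 1.1]
opening: 0.001
grasp_force: 1.3
clock: 22.78
eef_pos: [477.2, 329.4, 74.5]
tcp_rot: [3.14, 0.374, -2.604]
contact_force: [-1.9, -1.0, 0.9]
opening: -0.002
grasp_force: 1.3
clock: 23.03
eef_pos: [477.9, 329.8, 74.5]
tcp_rot: [3.14, 0.374, -2.605]
contact_force: [-2.0, -1.0, 1.3]
opening: -0.0
grasp_force: 1.3
corner [-8.2  -0.   58.01] Fu,Fv -2.21 0.14 rpy-err [-0.1  -0.41  0.04]
cyl x (side, reads ~2 high) [9.386e+00 5.000e-03] 2.822246653463344
cyl x (side, reads ~2 high) [12.871  0.034] 3.7675392008162634
cyl x (side, reads ~2 high) [26.112 -0.043] 4.310535984871434
upper fit [12.313  0.3  ] 1.9698128329117497 86
```

Steady at about 2.4 N, with the pad reading at 1.3. I'm going on in finer steps.

```bash
python3 -m inch '[[0,0,0,-0.015,0,0.0055,1],[0,0,0,-0.015,0,0.0055,1],[0,0,0,0,0,0,1]]' | tail -5; python3 -m inch '[[0,0,0,-0.012,0,0.0045,1],[0,0,0,-0.012,0,0.0045,1],[0,0,0,0,0,0,1]]'|tail -5; python3 -m inch '[[0,0,0,-0.01,0,0.004,1],[0,0,0,-0.01,0,0.004,1],[0,0,0,0,0,0,1]]'
```

```text
eef_pos: [478.5, 330.2, 74.5]
tcp_rot: [3.14, 0.374, -2.605]
contact_force: [-2.4, -1.6, 1.3]
opening: -0.002
grasp_force: 1.3
eef_pos: [479.1, 330.6, 74.5]
tcp_rot: [3.14, 0.374, -2.604]
contact_force: [-2.7, -1.8, 0.9]
opening: 0.001
grasp_force: 1.3
clock: 23.83
eef_pos: [479.6, 330.8, 74.5]
tcp_rot: [3.14, 0.374, -2.604]
contact_force: [-2.3, -1.6, 0.2]
opening: -0.003
grasp_force: 1.3
```

```bash
python3 -m inch '[[0,0,0,-0.01,0,0.004,1],[0,0,0,-0.01,0,0.004,1],[0,0,0,0,0,0,1]]'; python3 st.py | tail -5
```

```text
clock: 24.08
eef_pos: [480.0, 331.1, 74.5]
tcp_rot: [3.14, 0.374, -2.604]
contact_force: [-2.3, -1.9, 1.1]
opening: -0.002
grasp_force: 1.3
corner [-5.77 -0.   57.99] Fu,Fv -2.93 -0.44 rpy-err [-0.1  -0.41  0.04]
cyl x (side, reads ~2 high) [11.741 -0.012] 2.659559957015788
cyl x (side, reads ~2 high) [14.432  0.096] 3.7167032544278555
cyl x (side, reads ~2 high) [27.121 -0.06 ] 4.0692989807364555
upper fit [13.804  0.035] 1.7267364948298072 85
```

```bash
python3 -m inch '[[0,0,0,-0.01,0,0.004,1],[0,0,0,-0.01,0,0.004,1],[0,0,0,0,0,0,1]]'
```

```text
clock: 24.38
eef_pos: [480.1, 331.1, 74.3]
tcp_rot: [3.14, 0.373, -2.605]
contact_force: [-4.0, -2.5, 1.3]
opening: 0.003
grasp_force: 2.0
```

```bash
python3 -m inch '[[0,0,0,-0.01,0,0.004,1],[0,0,0,-0.01,0,0.004,1],[0,0,0,0,0,0,1]]'
```

```text
clock: 24.63
eef_pos: [480.3, 331.2, 74.2]
tcp_rot: [3.14, 0.372, -2.604]
contact_force: [-4.3, -2.8, 3.2]
opening: -0.003
grasp_force: 2.7
```

```bash
python3 -m inch '[[0,0,0,-0.01,0,0.004,1],[0,0,0,-0.01,0,0.004,1],[0,0,0,0,0,0,1]]'
```

```text
clock: 24.88
eef_pos: [480.4, 331.2, 73.9]
tcp_rot: [3.14, 0.371, -2.604]
contact_force: [-6.5, -3.6, 2.5]
opening: 0.0
grasp_force: 3.3
```

It has met the fence: the pad reading rose from 1.3 to 3.3 and motion stopped at about 7 N in total. That leaves about 4 N on the fence, so I'm holding here.

```bash
python3 -m inch '[[0,0,0,0,0,0,1],[0,0,0,0,0,0,1],[0,0,0,0,0,0,1],[0,0,0,0,0,0,1],[0,0,0,0,0,0,1],[0,0,0,0,0,0,1],[0,0,0,0,0,0,1],[0,0,0,0,0,0,1]]';python3 st.py|tail -5; python3 -m inch '[[0,0,0,0,0,0,1],[0,0,0,0,0,0,1],[0,0,0,0,0,0,1],[0,0,0,0,0,0,1],[0,0,0,0,0,0,1],[0,0,0,0,0,0,1],[0,0,0,0,0,0,1],[0,0,0,0,0,0,1]]'
```

```text
clock: 25.55
eef_pos: [480.4, 331.2, 73.9]
tcp_rot: [3.14, 0.371, -2.604]
contact_force: [-6.1, -2.6, 2.0]
opening: -0.0
grasp_force: 3.3
corner [-5.4 -0.1 57.4] Fu,Fv -6.56 0.92 rpy-err [-0.08 -0.28  0.04]
cyl x (side, reads ~2 high) [1.2027e+01 1.1000e-02] 2.6532407279860846
cyl x (side, reads ~2 high) [14.946  0.168] 3.7428859759481172
cyl x (side, reads ~2 high) [26.47 -0.04] 4.1130162379657325
upper fit [14.825  0.287] 1.9065739603407474 86
clock: 26.27
eef_pos: [480.4, 331.2, 73.9]
tcp_rot: [3.14, 0.371, -2.604]
contact_force: [-6.7, -3.4, 3.5]
opening: 0.004
grasp_force: 3.3
```

```bash
python3 -m inch '[[0,0,0,0.01,0,-0.004,1],[0,0,0,0.01,0,-0.004,1],[0,0,0,0.01,0,-0.004,1],[0,0,0,0.01,0,-0.004,1],[0,0,0,0.02,0,-0.008,1],[0,0,0,0.05,0,-0.02,1],[0,0,0,0.1,0,-0.04,1],[0,0,0,0.2,0,-0.08,1]]';python3 -m inch '[[0,0,0,0.4,0,-0.2,1],[0,0,0,0.4,0,-0.2,1],[0,0,0,0.4,0,-0.4,1],[0,0,0,0.4,0,-0.6,1],[0,0,0,0,0,-0.8,1],[0,0,0,0,0,-0.8,1],[0,0,0,0,0,0,1],[0,0,0,0,0,0,1]]'
python3 - <<'E'
from h import *
from rig import r,grab_frame
s=r.sense();print(s["qpos"].round(2),s["contact_force"].round(1))
g=grab_frame("side");t=grab_frame("top")
i=np.vstack([cv2.resize(x,(600,300),interpolation=2) for x in(g["pixels"][170:240,260:400],t["pixels"][150:240,220:400])]);cv2.imwrite("pics/s9.png",i[:,:,::-1])
C=cloud(g).reshape(-1,3);C=C[np.isfinite(C).all(1)];L=np.c_[(C[:,:2]-O)@U,(C[:,:2]-O)@V,C[:,2]]
from scipy.optimize import least_squares
Q=L[(abs(L[:,1])<32)&(L[:,0]>-10)&(L[:,0]<24)&(L[:,2]>50)&(L[:,2]<78)]
f=lambda p:np.hypot(Q[:,0]-p[0]-p[1]*Q[:,1],Q[:,2]-p[2])-18
o=least_squares(f,[10,0,63],loss="soft_l1");print(o.x.round(3),len(Q),np.percentile(Q[:,1],[2,98]))
E
```

```text
clock: 26.93
eef_pos: [472.9, 326.9, 75.2]
tcp_rot: [3.139, 0.376, -2.605]
contact_force: [-0.8, 0.3, 0.1]
opening: 0.002
grasp_force: 0.0
clock: 27.6
eef_pos: [416.1, 292.9, 130.7]
tcp_rot: [3.139, 0.376, -2.604]
contact_force: [-0.3, -0.9, -0.3]
opening: -0.001
grasp_force: 0.0
[ 0.63  0.22  2.24 -0.1   0.31 -1.38] [-0.3 -0.9 -0.3]
[ 1.1745e+01 -9.0000e-03  6.3445e+01] 324 [-28.29720526  26.51191822]
```

View pics/s9.png

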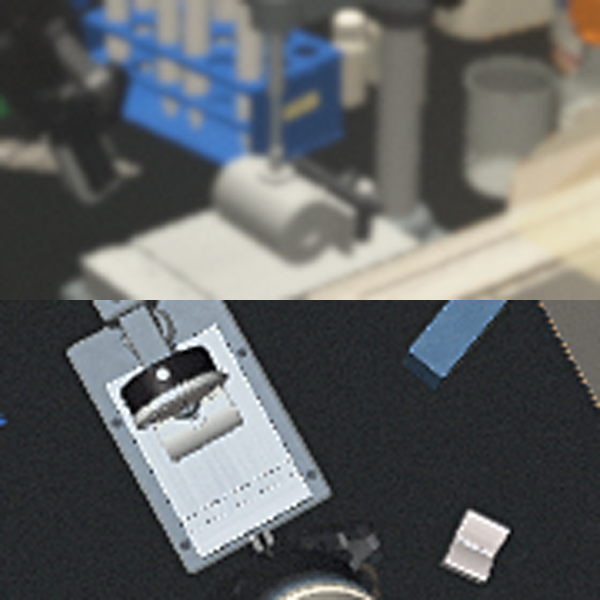

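The cylinder rests square against the fence at (285,210) in the side view, with the gauge contact on its crest. The gripper is clear and touching nothing, so I'm handing in.

```bash
python3 -c "
from rig import r
print(r.sign_off())"
```

```text
the job is handed in; nothing more can be done
None
```

The cylinder was laid in the groove and released, rolled in under the gauge and held on the fence at about 4 N for 1.4 s; it now rests there under the contact with the arm clear, and the job is handed in at about 28 s, though sign-off gave no verdict and I did not separately measure that the stop stayed put (total push stayed at about 7 N, below its 8 N slip).

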